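# Load the drill jig's shuttle and slide it home to its detent

### The arm

A 6-joint arm with a two-finger parallel gripper is mounted at the origin on a cart in front of the work surface, level with it; the furniture and walls round the work are solid. World frame = base frame: x ahead of the robot, y to its left, z up, the work surface at z = 0. Lengths are in m, angles in rad, forces in N, time in s.
With the tool pointing down it reaches from about 0.3 to 0.875 m from the base axis. Payload 4.2 kg.
Tool frame: the origin (TCP) lies midway between the tips of the shut fingers; the grasp point (between the pads) lies 19 mm behind it (pinch_z is the distance from the TCP to the grasp point, in m); z points along the fingers, y is the line along which they close (so a half turn about z gives the same grasp; the last joint's range is limited). The gripper opens to 85 mm and grips with 20 to 120 N. Pads are 22 mm wide; open, the fingers measure 114 mm over their backs; the gripper's body (76 mm by 85 mm) begins 54 mm behind the grasp point. The pads swing forward as they close: fully open they stand 13 mm farther back than shut.
Start: joints at [-1.204, 0.32, 1.565, -0, 1.257, -0.02], TCP at [0.217, -0.533, 0.231] pointing down, gripper open.
Joint ranges: [-3.11, 3.11], [-0.84, 2.01], [0.21, 2.61], [-1.34, 4.49], [0.05, 2.63], [-2.56, 2.56]. Speed limits (rad/s): [2.57, 2.57, 3.14, 3.14, 3.14, 3.14].

### API

Orientations are given as [roll, pitch, yaw] about the fixed x, y, z axes, in that order (R = Rz(yaw) Ry(pitch) Rx(roll)).
In Python, from bench import sense, camera, job_done, pinch_z gives the robot as it stands.
- The arm moves only by the tool arm_command, never from a script. Its argument "increments" is a list of rows, each a list of 2 entries, a list of its own where there are three numbers: the shift along the world's x, y, z in m, then the turn about the world's z in degrees. In form: [[[dx, dy, dz], roll], ...]. A call has 1 to 5 rows; each row shifts and turns the commanded pose from where the row before left it; what a row does not reach is not made up. A row lasts 1/8 s, in which the tool goes at most 62.5 mm and 10.7 degrees, less where a joint would pass 70% of its speed; a pose out of reach is approached as far as the arm can. A call is refused whole if a number of a shift passes 0.0625 or a number of a turn 10.7, either way. A call with a gripper value outside its range is refused whole. "fingers" is the finger opening in m, from 0 to 0.0854, set as the call begins (left out, the last holds). The fingers move at their own pace and stop on an object; "grip_force" is the grip in N (left out, the last holds). Time passes only in rows, so rows that do not move let the fingers close. It gives the time, the measured TCP pose, the force, the opening and the grip force at its end, in the units of the state.
- sense(): the state, without advancing time (a new reading comes with each control period).
- camera(name): name is "side" or "top" or "wrist"; returns a dict with "image" (420x560x3 uint8, red, green, blue), "fx", "fy", "cx", "cy" (pixels), "R" (3x3) and "t" (3): a world point X has camera coordinates R X + t; the wrist camera has in their place "mount" (4x4, takes a point from camera to tool coordinates, whose origin is the TCP and whose axes are the flange's). Camera axes: x right, y down, z forward; pixel columns grow to the right and rows downward; lengths in m; the calibration is good to about 2 mm. The wrist camera is an equidistant fisheye: a pixel r from the principal point sees the ray r / f radians off the axis. A picture is of the moment at which its call begins: read the wrist's pose just before it. There is no depth.
- job_done(): hands the job in; it is judged then, once.
The state is a dict: "clock": time; "joint_positions": joint angles; "qvel": joint speeds; "tau": joint torques, N m; "tool_pos": TCP position; "tcp_rot": TCP orientation; "ft_force": force on the tool from outside, world axes, zero at the start; "wrist_torque": the same for the moment, N m; "grip_width": opening from 0.0 (shut) to 1.0 (fully open); "finger_force": force on a finger pad.
Only numpy, scipy, OpenCV 4.12 (cv2) and the standard library are available. Lean on these libraries where they do the work, as an engineer would, in place of code of your own. Each camera call takes 0.05 s, during which the arm holds its last target. There are 200 camera calls.

### The job

Draw the drill jig's shuttle back to its loading end, lay the brass drift in its two saddles, and then push the shuttle along its slide until the spring detent snaps in and holds it home against the end stop, with the drift under the drill bridge. Leave the other things on the bench where they are.

Things in the scene. Friction and masses are not known exactly. Their poses are not given: they have to be found in the camera images.
- jig: drill jig bolted to the bench, 160 mm (x) by 310 mm (y) by 112 mm high; origin at the centre of its underside, z up. The slide runs along its y axis: loading end at -y, home end at +y. Low end stops (to 38 mm height) close both ends of the slide; a spring plunger housing (to 40 mm height) stands beside the slide at x = -72 mm, y = -3 mm.
- bridge (a point): centre of the underside of the fixed drill bridge, 88 mm above the bench, at y = +55 mm in the jig's frame. The bridge's bar is 150 mm along x, 30 mm along y, 16 mm thick, with a drill bush 8 mm higher, on two 18 mm posts at x = +-62 mm.
- shuttle (a joint): travel of the shuttle along jig +y, m: 0 = loading end, 0.120 = home at the end stop. Starts part-way, too near the bridge to load. Friction about 2.5 N; stays where left. From about 0.102 a spring plunger resists with some 6 N more until a pin on the shuttle has passed it at 0.112; from about 0.115 it drives the shuttle on to 0.120 and holds it. Short of that it is not engaged.
- nest (a point): on the shuttle, midway between its two saddles at the height of their floors (56 mm above the bench); axes as the jig's; at jig y = -65 mm + travel. Saddles at y = -40 and +40 mm, each 14 mm long, floor 24 mm wide, cheeks flaring to 45 mm apart 22 mm up. The drift lies in both, along y. Deck between them 16 mm below. Front plate (top 74 mm above the bench) at y = +68, push plate at y = -68 mm.
- push_plate (a point): middle of the upper edge of the shuttle's upright push plate, at its loading end, 102 mm above the bench: plate 70 mm wide along x, 10 mm thick along y, faces at y = +-5 mm from here. Push its outer (-y) face toward +y to send the shuttle home; push its nest-side (+y) face toward -y to draw it back. Moves with the shuttle.
- drift: plain round brass bar, 122 mm long, 19 mm diameter, about 0.3 kg, lying on the bench; origin at the middle of its underside, its length along its x axis. Either way round will do. A tall electric motor and a pump stand behind the space between the drift and the jig (keep to the near side when swinging across), an open tool box to the left.
- scraper: gasket scraper with a green handle, 175 mm long, bystander; origin at the middle of its underside, length along its y
- screwdriver: screwdriver with a yellow handle, 170 mm long, bystander; origin at the middle of its underside, length along its y
- impeller: flat metal pump impeller, 103 mm across, 22 mm high, bystander; origin at the centre of its underside
- grease_tub: white tub with a red lid, 70 mm diameter, 64 mm high, bystander; origin at the centre of its underside
- seal_ring: seal ring, black on white, 62 mm diameter, 20 mm high, bystander; origin at the centre of its underside
- tape_measure: yellow and black tape measure, 37x82x64 mm, bystander; origin at the centre of its underside
Things that resemble listed ones, but are neither listed nor needed, are in the scene too. There is more than one size of the drift; the job needs the larger.

How it is judged:
On the way, in this order (a step that is already met when the one before it is completed fails the run):
1. the shuttle is drawn back to its loading end (value of joint shuttle below 0.012 m), for 0.2 s.
2. the drift lies in both saddles, let go, with the shuttle still near its loading end (x of drift in the frame of nest between -0.008 and 0.008 m and y of drift in the frame of nest between -0.011 and 0.011 m and z of drift in the frame of nest between -0.006 and 0.006 m and angle between the x axis of drift and the y axis of nest, either way round below 0.15 rad and value of joint shuttle below 0.04 m and contact force between the fingers and drift below 0.2 N), for 0.2 s.
At the end, for the whole second after the job is handed in: the shuttle stands home within 3 mm of the end stop, held by its detent and at rest; the drift lies at rest on the floors of both saddles: its middle within 8 mm across and 11 mm along of the middle of the nest, within 6 mm of floor height, its length within 0.15 rad of the slide (value of joint shuttle above 0.117 m and velocity of joint shuttle below 0.005 m/s and linear speed of drift below 0.02 m/s and x of drift in the frame of nest between -0.008 and 0.008 m and y of drift in the frame of nest between -0.011 and 0.011 m and z of drift in the frame of nest between -0.006 and 0.006 m and angle between the x axis of drift and the y axis of nest, either way round below 0.15 rad); the robot touches nothing.
It fails at once if a bystander (scraper, screwdriver, impeller, grease tub, seal ring, tape measure) is moved more than 30 mm (distance of any of scraper, screwdriver, impeller, grease_tub, seal_ring, tape_measure from where it was at the start of the episode above 0.03 m).
It also fails if it takes over 72 s, if anything falls off the work surface, if the arm or the gripper's body presses on something with over 40 N, if the wrist force passes 120 N, or if a joint passes its speed limit or range.

## Working session

There is one attempt and no reset: what is moved stays moved. The work goes in short steps, Python scripts to look and compute and a tool call to move; the robot and the scene stay as the last step left them, time stands still between calls to the robot, and variables do not carry over. Pictures are saved under pics/ and viewed, at most 10 in all, crops included, and the job is handed in when it is done.

Besides the shell and the picture viewer there is one more tool, called after "Request:" as a command line: name --argument value ..., lists and objects as JSON in quotes. arm_command: Moves the arm, as the interface text tells. Its arguments: {"type":"object","properties":{"increments":{"type":"array","items":{"type":"array"}},"fingers":{"type":"number"},"grip_force":{"type":"number"}},"required":["increments"]}

```bash
mkdir -p pics; ls
cat > h.py <<'E'
import numpy as np, cv2
from bench import sense, camera, job_done, pinch_z
def save(c,n): cv2.imwrite('pics/'+n,c['image'][:,:,::-1])
def ray(c,u,v):
    d=np.array([(u-c['cx'])/c['fx'],(v-c['cy'])/c['fy'],1]);R=np.array(c['R']);t=np.array(c['t'])
    return -R.T@t, R.T@d
def at_z(c,u,v,z):
    o,d=ray(c,u,v); return o+d*(z-o[2])/d[2]
def proj(c,X):
    p=np.array(c['R'])@np.asarray(X)+np.array(c['t']); return c['fx']*p[0]/p[2]+c['cx'],c['fy']*p[1]/p[2]+c['cy']
E
python3 - <<'E'
from h import *
import pickle
a=camera('top');b=camera('side');pickle.dump((a,b),open('cams.pkl','wb'))
save(a,'top.png');save(b,'side.png')
for c in(a,b):print({k:np.round(v,3).tolist() for k,v in c.items() if k!='image'})
print(sense(),pinch_z)
E
```

```text
pics
{'fx': 490.534, 'fy': 490.534, 'cx': 279.972, 'cy': 206.159, 'R': [[0.074, -0.997, 0.001], [-0.972, -0.072, -0.222], [0.221, 0.015, -0.975]], 't': [-0.076, 0.561, 1.18]}
{'fx': 398.522, 'fy': 398.522, 'cx': 285.851, 'cy': 213.705, 'R': [[-0.98, -0.196, -0.017], [-0.114, 0.633, -0.766], [0.161, -0.749, -0.643]], 't': [0.552, 0.152, 0.883]}
{'clock': 0.1, 'joint_positions': array([-1.20395694e+00,  3.20206699e-01,  1.56553776e+00, -2.80749972e-05,
        1.25740373e+00, -2.00046761e-02]), 'qvel': array([-0.0011756 , -0.00159642, -0.00216077,  0.00263538,  0.00096302,
       -0.0011536 ]), 'tau': array([ 2.25240224e-04, -4.16409838e+01, -2.34703732e+01,  7.64039669e-05,
        4.89054320e-03,  2.40904291e-05]), 'tool_pos': array([ 0.21676819, -0.5321209 ,  0.23058604]), 'tcp_rot': array([-3.14003690e+00, -4.42706146e-06,  3.86852731e-01]), 'ft_force': array([0.09343006, 0.38327869, 0.32750999]), 'wrist_torque': array([0.02657945, 0.0313567 , 0.02612086]), 'finger_force': 0.0, 'grip_width': 0.9999616568284772} 0.0187
```

View pics/top.png

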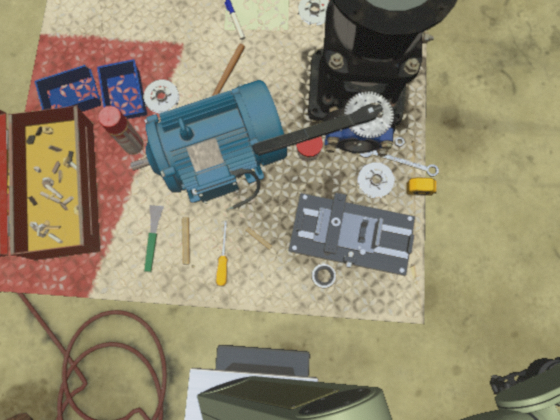

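View pics/side.png

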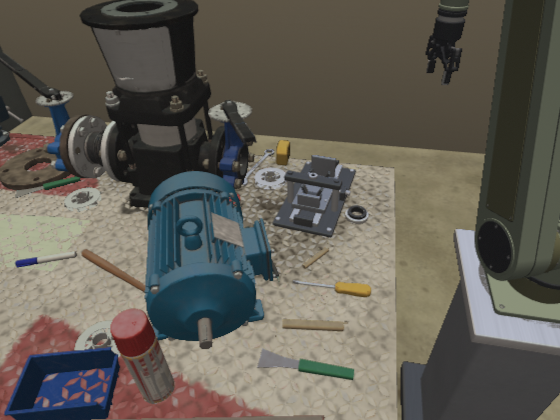

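The top view shows the jig at about (352,233). There are three candidates for the drift: a bar at (186,240), a shorter bar at (258,237) and a brown handle at (228,70). I'll zoom in and measure.

Run:
```python
from h import *
import pickle
a,b=pickle.load(open('cams.pkl','rb'))
A=cv2.resize(a['image'][180:290,140:440],None,fx=2.65,fy=2.65,interpolation=3)
B=cv2.resize(b['image'][140:240,260:400],None,fx=2.8,fy=2.8,interpolation=3)
B2=cv2.resize(b['image'][240:340,260:400],None,fx=2.8,fy=2.8,interpolation=3)
o=np.zeros((A.shape[0]+B.shape[0],800,3),np.uint8);o[:A.shape[0],:A.shape[1]]=A;o[A.shape[0]:,:392]=B;o[A.shape[0]:,400:792]=B2
cv2.imwrite('pics/zoom.png',o[:,:,::-1]);print(A.shape)
for p,q in(((186,218),(186,264)),((248,229),(269,246)),((243,45),(217,95))):
  P,Q=at_z(a,*p,.01),at_z(a,*q,.01);print(P,Q,np.linalg.norm(P-Q))
```

```text
(292, 795, 3)
[0.52674299 0.21025643 0.01      ] [0.40664434 0.19619541 0.01      ] 0.12091897586210397
[0.50960423 0.04508252 0.01      ] [ 0.46902915 -0.01325441  0.01      ] 0.07106007518765509
[1.04009484 0.10653278 0.01      ] [0.88082156 0.16479398 0.01      ] 0.16959464885173411
```

View pics/zoom.png

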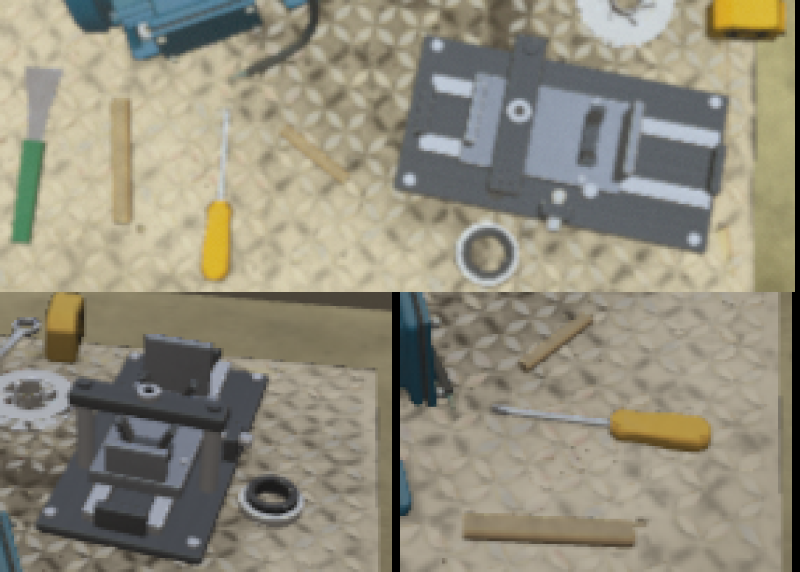

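The zoom confirms the choice: the bar at top (186,240), zoom (121,160), measures 121 mm. The other bar is 71 mm and the brown handle is at the back. In the zoom, the bush is at (519,110), the push plate's upper edge runs about (637,102)-(627,177), and the plate's corners are at (425,37), (727,96), (705,252) and (394,188). Home is to the left (world +y).

Run:
```python
from h import *
import pickle
a,b=pickle.load(open('cams.pkl','rb'))
f=lambda u,v,z:at_z(a,140+u/2.65,180+v/2.65,z)[:2]
C=[f(*p,.012) for p in((425,37),(727,96),(705,252),(394,188))]
for k in range(4):print(C[k].round(4),np.linalg.norm(C[k]-C[k-1]).round(4))
c=np.mean(C,0);y=C[0]+C[3]-C[1]-C[2];yaw=np.arctan2(-y[0],y[1]);print('c',c,'yaw',yaw)
yh=np.array([-np.sin(yaw),np.cos(yaw)]);xh=np.array([yh[1],-yh[0]])
B=f(519,110,.112);print('bush',B,'jig xy',(B-c)@xh,(B-c)@yh)
for p in((637,102),(627,177)):
  P=f(*p,.102);print('pp',P,(P-c)@xh,(P-c)@yh)
for p in((113,98),(129,98),(131,223),(114,224)):print('dr',f(*p,.012))
for p in((487,253),): print('seal',f(*p,.01))
for p in((223,108),(216,278)): print('screw',f(*p,.01))
# motor near edge
```

```text
[ 0.6136 -0.0854] 0.1553
[ 0.5757 -0.3881] 0.3051
[ 0.42  -0.369] 0.1568
[ 0.4597 -0.0651] 0.3065
c [ 0.51725363 -0.22690511] yaw -0.12729905804872055
bush [ 0.52593499 -0.17277889] jig xy 0.0017394904571984696 0.05479040280563802
pp [ 0.54351718 -0.28174461] 0.03301321780935886 -0.051061452558546126
pp [ 0.47332428 -0.27468475] -0.037508000853921725 -0.05297009472394951
dr [0.52842739 0.21895225]
dr [0.52960487 0.2031397 ]
dr [0.40672945 0.1869528 ]
dr [0.40454374 0.2032823 ]
seal [ 0.40363609 -0.15923048]
screw [0.52684665 0.10948955]
screw [0.36040857 0.09967101]
```

The two checks agree: the bush comes out at jig (2, 55) mm. The jig is at about (0.517, -0.227) with yaw -0.127, and travel is about 0.081. I'll shut the fingers and go above the nest side of the push plate.

Request:
arm_command --increments '[[[0.03, 0.028, 0], -7.4], [[0.03, 0.028, 0], -7.4], [[0.03, 0.028, 0], -7.4], [[0.03, 0.028, 0], -7.3], [[0.03, 0.028, 0], 0]]' --fingers 0 --grip_force 40

```text
clock: 0.72
tool_pos: [0.3676, -0.3914, 0.2309]
tcp_rot: [-3.141, 0.001, -0.129]
ft_force: [0.4, -0.6, -0.1]
grip_width: 0.003
finger_force: 0.0
```

Request:
arm_command --increments '[[[0.03, 0.028, 0], 0], [[0.03, 0.028, 0], 0], [[0.03, 0.028, 0], 0], [[0.03, 0.028, 0], 0], [[0.028, 0.032, 0], 0]]'

```text
clock: 1.35
tool_pos: [0.5157, -0.2475, 0.2308]
tcp_rot: [-3.142, 0.001, -0.128]
ft_force: [-0.4, -0.6, -1.0]
grip_width: -0.002
finger_force: 0.0
```

Request:
arm_command --increments '[[[0, 0, -0.04], 0], [[0, 0, -0.04], 0], [[0, 0, -0.03], 0], [[0, 0, -0.01], 0], [[0, 0, 0], 0]]'

```text
clock: 1.98
tool_pos: [0.5149, -0.2486, 0.1111]
tcp_rot: [-3.141, 0.001, -0.128]
ft_force: [0.7, 0.3, -0.5]
grip_width: 0.002
finger_force: 0.0
```

Run:
```python
from h import *
s=sense();print(s['tool_pos'],s['tcp_rot'],s['ft_force'])
a=camera('top');b=camera('side');w=camera('wrist')
A=cv2.resize(a['image'][180:290,270:430],None,fx=2.5,fy=2.5,interpolation=3)
B=cv2.resize(b['image'][130:240,260:400],None,fx=2.5,fy=2.5,interpolation=3)
W=cv2.resize(w['image'],(400,300))
o=np.zeros((600,800,3),np.uint8);o[:275,:400]=A;o[:275,400:750]=B;o[300:,:400]=W
cv2.imwrite('pics/z2.png',o[:,:,::-1])
print({k:np.round(v,3).tolist() for k,v in w.items() if k!='image'})
```

```text
[ 0.51486898 -0.24855707  0.11114306] [-3.14141453e+00  7.32866680e-04 -1.28157117e-01] [ 0.74948107  0.33348149 -0.52946186]
{'fx': 325.192, 'fy': 325.192, 'cx': 276.012, 'cy': 205.966, 'mount': [[0.0, -0.951, -0.309, 0.079], [1.0, 0.001, -0.0, -0.001], [0.0, -0.309, 0.951, -0.143], [0.0, 0.0, 0.0, 1.0]]}
```

View pics/z2.png

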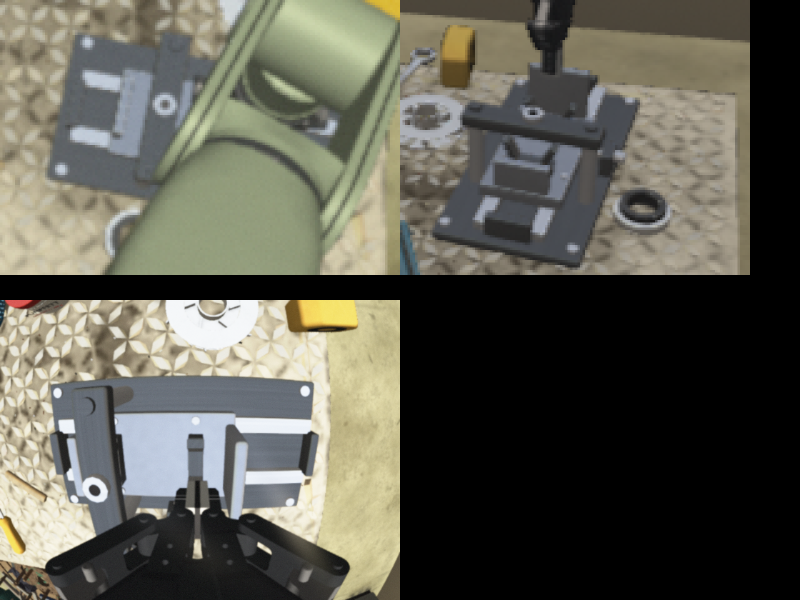

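The wrist view shows the shut fingers at about (197,495), on the nest side of the push plate (235,475) and above the rear saddle. I'll lower and draw back.

Request:
arm_command --increments '[[[0, 0, -0.015], 0], [[0, 0, -0.012], 0], [[0, 0, 0], 0], [[-0.0013, -0.01, 0], 0], [[-0.0013, -0.01, 0], 0]]'

```text
clock: 2.75
tool_pos: [0.5125, -0.2686, 0.0845]
tcp_rot: [-3.14, -0.0, -0.129]
ft_force: [1.0, 3.1, -1.7]
grip_width: -0.001
finger_force: 1.7
```

Request:
arm_command --increments '[[[-0.0019, -0.015, 0], 0], [[-0.0019, -0.015, 0], 0], [[-0.0019, -0.015, 0], 0], [[-0.0013, -0.01, 0], 0], [[0, 0, 0], 0]]'

```text
clock: 3.38
tool_pos: [0.5052, -0.3252, 0.0844]
tcp_rot: [3.14, -0.001, -0.129]
ft_force: [-0.8, -0.5, 0.2]
grip_width: 0.001
finger_force: 0.0
```

Request:
arm_command --increments '[[[-0.0006, -0.005, 0], 0], [[-0.0006, -0.005, 0], 0], [[-0.0005, -0.004, 0], 0], [[-0.0003, -0.002, 0], 0], [[0, 0, 0], 0]]'

```text
clock: 4.0
tool_pos: [0.5032, -0.3398, 0.0843]
tcp_rot: [3.141, 0.0, -0.128]
ft_force: [-0.8, 1.7, 0.0]
grip_width: -0.0
finger_force: 0.5
```

Request:
arm_command --increments '[[[-0.0003, -0.002, 0], 0], [[-0.0003, -0.002, 0], 0], [[0, 0, 0], 0]]'

```text
clock: 4.38
tool_pos: [0.5027, -0.3438, 0.0843]
tcp_rot: [3.141, 0.0, -0.128]
ft_force: [-0.4, 2.3, -0.1]
grip_width: 0.002
finger_force: 0.8
```

Request:
arm_command --increments '[[[-0.0004, -0.003, 0], 0], [[-0.0004, -0.003, 0], 0], [[0, 0, 0], 0]]'

```text
clock: 4.75
tool_pos: [0.5024, -0.3455, 0.0843]
tcp_rot: [-3.134, 0.001, -0.13]
ft_force: [2.3, 13.8, 3.9]
grip_width: 0.003
finger_force: 7.4
```

The stop is reached (14 N), so the shuttle is at its loading end. I'll back off, rise and swing on the near side to the drift.

Request:
arm_command --increments '[[[0.001, 0.012, 0], 0], [[0, 0, 0.04], 0], [[0, 0, 0.05], 0], [[-0.02, 0.04, 0.03], 5], [[-0.03, 0.05, 0], 9.6]]'

```text
clock: 5.38
tool_pos: [0.4545, -0.2488, 0.207]
tcp_rot: [3.136, -0.006, 0.131]
ft_force: [0.7, 0.3, -0.2]
grip_width: -0.004
finger_force: 0.0
```

Request:
arm_command --increments '[[[-0.01, 0.06, 0], 0], [[0, 0.06, 0], 0], [[0, 0.06, 0], 0], [[0, 0.06, 0], 0], [[0, 0.06, 0], 0]]' --fingers 0.06

```text
clock: 6.0
tool_pos: [0.4433, 0.0538, 0.2047]
tcp_rot: [3.14, -0.003, 0.127]
ft_force: [-0.3, -0.3, -0.6]
grip_width: 0.704
finger_force: 0.0
```

Request:
arm_command --increments '[[[0, 0.06, 0], 0], [[0.01, 0.06, 0], 0], [[0.01, 0.025, -0.03], 0], [[0, 0, -0.02], 0], [[0, 0, 0], 0]]'

```text
clock: 6.62
tool_pos: [0.4623, 0.1971, 0.153]
tcp_rot: [3.14, 0.003, 0.128]
ft_force: [0.1, -0.4, 0.4]
grip_width: 0.705
finger_force: 0.0
```

Run:
```python
from h import *
s=sense();print(s['tool_pos'],s['tcp_rot'],s['ft_force'])
a=camera('top');w=camera('wrist')
cv2.imwrite('pics/w1.png',w['image'][:,:,::-1]);cv2.imwrite('pics/t1.png',cv2.resize(a['image'][170:290,270:430],None,fx=4,fy=4,interpolation=3)[:,:,::-1])
```

```text
[0.46226653 0.19713056 0.15297394] [3.13987138e+00 2.57320824e-03 1.27680909e-01] [ 0.12069403 -0.42163274  0.42865942]
```

View pics/w1.png

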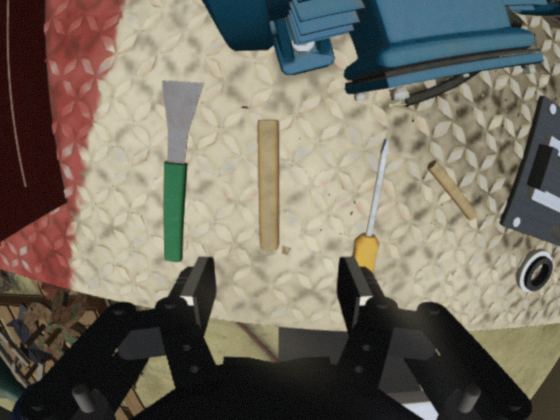

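View pics/t1.png

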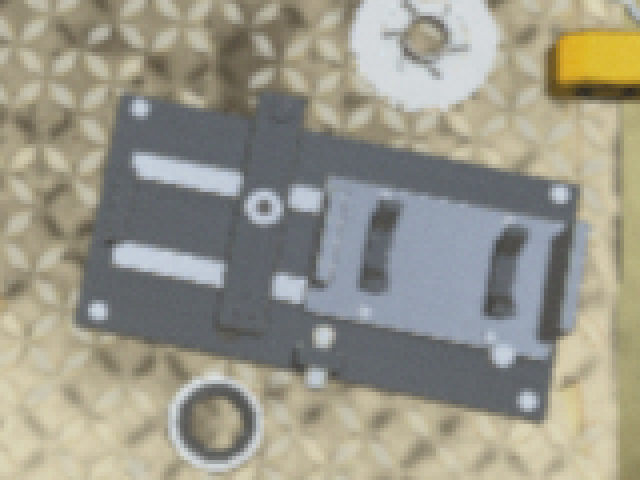

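The wrist view shows the drift at (258-279, 121-249), its lower end at (270,249), with the scraper at the left and the screwdriver at the right. The top crop shows the shuttle at its loading end, saddles at (380,245) and (505,272).

```bash
cat >> h.py <<'E'
from scipy.spatial.transform import Rotation as Ro
def wr(w,u,v,z,pos,rpy):
    d=np.array([u-w['cx'],v-w['cy']])/w['fx'];r=np.linalg.norm(d)
    k=np.array([*(d/r*np.sin(r)),np.cos(r)]);M=np.array(w['mount']);R=Ro.from_euler('xyz',rpy).as_matrix()
    o=R@M[:3,3]+pos; k=R@M[:3,:3]@k
    return o+k*(z-o[2])/k[2]
E
python3 - <<'E'
from h import *
import pickle
a,_=pickle.load(open('cams.pkl','rb'))
s=sense();w=camera('wrist');g=lambda u,v:wr(w,u,v,.0095,s['tool_pos'],s['tcp_rot'])[:2]
P=[g(*p) for p in((257.5,121),(278.5,121),(279.5,249),(261,249))];print(np.round(P,4),np.mean(P,0))
m=(P[0]+P[1]-P[2]-P[3])/2;print(np.linalg.norm(m),np.arctan2(m[1],m[0]))
c=np.array([.5173,-.2269]);yh=np.array([.127,.992]);xh=np.array([.992,-.127])
for n,y,x,z in(('s-',-.105,0,.056),('s+',-.025,0,.056),('sL',-.105,.022,.078),('sR',-.105,-.022,.078),('fL',-.025,.022,.078),('fR',-.025,-.022,.078),('pp',-.133,.035,.102),('pp',-.133,-.035,.102),('fp',.003,0,.074),('bush',.055,0,.112)):
  q=c+yh*y+xh*x;u,v=proj(a,[*q,z]);print(n,((u-270)*4).round(),((v-170)*4).round())
E
```

```text
[[0.5248 0.2225]
 [0.5271 0.2042]
 [0.4055 0.1874]
 [0.4032 0.2054]] [0.46515361 0.20485781]
0.12279117638858822 0.13829085352559958
s- 504.0 276.0
s+ 378.0 251.0
sL 517.0 236.0
sR 507.0 305.0
fL 390.0 210.0
fR 378.0 279.0
pp 575.0 217.0
pp 559.0 330.0
fp 338.0 237.0
bush 263.0 209.0
```

Request:
arm_command --increments '[[[0.004, 0.007, -0.03], 0.4], [[0, 0, -0.04], 0], [[0, 0, -0.04], 0], [[0, 0, -0.03], 0], [[0, 0, -0.008], 0]]'

```text
clock: 7.4
tool_pos: [0.4669, 0.2039, 0.0058]
tcp_rot: [3.141, 0.001, 0.133]
ft_force: [-0.3, -0.1, -0.3]
grip_width: 0.703
finger_force: 0.0
```

Request:
arm_command --increments '[[[0, 0, -0.002], 0], [[0, 0, 0], 0], [[0, 0, 0], 0], [[0, 0, 0], 0]]' --fingers 0 --grip_force 60

```text
clock: 7.9
tool_pos: [0.468, 0.2048, 0.0059]
tcp_rot: [-3.141, -0.003, 0.134]
ft_force: [0.1, -1.3, 6.8]
grip_width: 0.207
finger_force: 60.5
```

Request:
arm_command --increments '[[[0, 0, 0.02], 0], [[0, 0, 0.04], 0], [[-0.01, 0, 0.05], 0], [[-0.02, 0, 0.05], 0], [[-0.02, 0, 0.04], 0]]'

```text
clock: 8.52
tool_pos: [0.4162, 0.2044, 0.2063]
tcp_rot: [-3.141, -0.001, 0.134]
ft_force: [-0.3, -0.4, -4.2]
grip_width: 0.201
finger_force: 59.4
```

Request:
arm_command --increments '[[[-0.01, -0.05, 0], 10], [[0, -0.05, 0], 10], [[0, -0.05, 0], 10], [[0, -0.05, 0], 10], [[0, -0.05, 0], 10]]'

```text
clock: 9.15
tool_pos: [0.4069, -0.0344, 0.2044]
tcp_rot: [3.141, -0.0, 0.968]
ft_force: [0.5, -0.9, -2.8]
grip_width: 0.203
finger_force: 59.6
```

Request:
arm_command --increments '[[[0.01, -0.05, 0], 10], [[0.02, -0.05, 0], 10], [[0.02, -0.05, 0], 5], [[0.03, -0.05, 0], 0], [[0.02, -0.043, 0], 0]]'

```text
clock: 9.78
tool_pos: [0.5078, -0.2753, 0.2041]
tcp_rot: [3.142, -0.0, 1.39]
ft_force: [0.7, 0.9, -3.7]
grip_width: 0.208
finger_force: 59.6
```

Request:
arm_command --increments '[[[0, 0, -0.03], 0], [[0, 0, -0.03], 0], [[0, 0, 0], 0]]'

```text
clock: 10.15
tool_pos: [0.5052, -0.2725, 0.1418]
tcp_rot: [-3.135, -0.002, 1.39]
ft_force: [0.3, 0.1, -2.5]
grip_width: 0.202
finger_force: 59.6
```

Run:
```python
from h import *
import pickle
s=sense();print(s['tool_pos'],s['tcp_rot'],s['ft_force'],s['grip_width'])
w=camera('wrist');b=camera('side')
pickle.dump((s,w,b),open('c2.pkl','wb'))
o=np.zeros((600,800,3),np.uint8);o[:420,:560]=w['image'];o[420:,:280]=cv2.resize(b['image'][130:220,260:400],(280,180))
o[:320,560:]=cv2.resize(b['image'][130:220,300:370],(240,320))[:, :]
cv2.imwrite('pics/z3.png',o[:,:,::-1])
```

```text
[ 0.50518446 -0.27245883  0.14181553] [-3.13507010e+00 -2.30609919e-03  1.39014542e+00] [ 0.29893984  0.14081995 -2.53904876] 0.2024867838661493
```

View pics/z3.png

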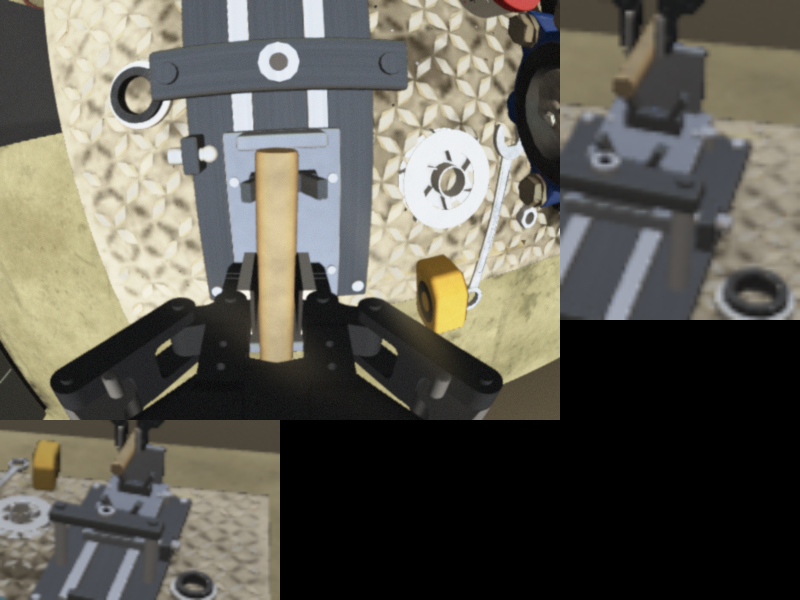

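The wrist view shows the drift gripped, its front end at (257-297,150). The front saddle's cheeks are at (249,185) and (314,185), the front plate at (238-327, 133-150), and the bush at (279,62). Next I work out the offsets.

Run:
```python
from h import *
import pickle
s,w,b=pickle.load(open('c2.pkl','rb'));p=s['tool_pos'];R=s['tcp_rot'];yaw=R[2]
g=lambda u,v,z:wr(w,u,v,z,p,R)[:2]
c=np.array([.5173,-.2269]);yh=np.array([.127,.992]);xh=np.array([.992,-.127])
th=np.array([np.cos(yaw),np.sin(yaw)]);tn=np.array([-th[1],th[0]])
J=lambda q:np.round([(q-c)@xh,(q-c)@yh],4)
print('tcp jig',J(p[:2]))
for n,u,v,z in(('bush',279,62,.112),('ckL',249,172,.078),('ckR',316,172,.078),('fpL',238,141,.074),('fpR',327,141,.074),('fp in',282,150,.074)):print(n,J(g(u,v,z)))
for u,v,z in((257,150,.1454),(297,150,.1454),(277,148,.1549),(259,250,.1454),(295,250,.1454),(277,158,.1365)):
  q=g(u,v,z)-p[:2];print('drift tool',np.round([q@th,q@tn],4),J(p[:2]+q))
for n,P in(('front end',(c+yh*(0),.07)),):pass
```

```text
tcp jig [-0.0062 -0.0467]
bush [0.0001 0.0556]
ckL [-0.0228 -0.0095]
ckR [ 0.0208 -0.0117]
fpL [-0.0289  0.0108]
fpR [0.0291 0.0079]
fp in [-0.0006  0.0032]
drift tool [0.0601 0.0087] [-0.0117  0.0138]
drift tool [ 0.0602 -0.0086] [0.0056 0.0129]
drift tool [ 0.0623 -0.    ] [-0.0029  0.0154]
drift tool [0.0128 0.0085] [-0.014  -0.0335]
drift tool [ 0.0128 -0.0086] [ 0.003  -0.0344]
drift tool [0.0551 0.0001] [-0.0033  0.0083]
```

Request:
arm_command --increments '[[[0.004, -0.019, 0], 3], [[0, 0, 0], 0], [[0, 0, -0.02], 0], [[0, 0, -0.009], 0], [[0, 0, 0], 0]]'

```text
clock: 10.88
tool_pos: [0.511, -0.292, 0.1153]
tcp_rot: [-3.141, -0.001, 1.443]
ft_force: [-0.0, 0.2, -3.2]
grip_width: 0.206
finger_force: 59.7
```

Run:
```python
from h import *
import pickle
s=sense();print(s['tool_pos'],s['tcp_rot'],s['ft_force'])
w=camera('wrist');b=camera('side');pickle.dump((s,w,b),open('c3.pkl','wb'))
W=cv2.resize(w['image'][90:290,180:380],None,fx=3,fy=3,interpolation=3)
o=np.zeros((600,800,3),np.uint8);o[:,:600]=W;o[:300,600:]=cv2.resize(b['image'][130:220,300:360],(200,300))
cv2.imwrite('pics/z4.png',o[:,:,::-1])
```

```text
[ 0.51101151 -0.29201957  0.11527937] [-3.14081187e+00 -5.26183474e-04  1.44257121e+00] [-1.63133517e-03  1.81980665e-01 -3.21759319e+00]
```

View pics/z4.png

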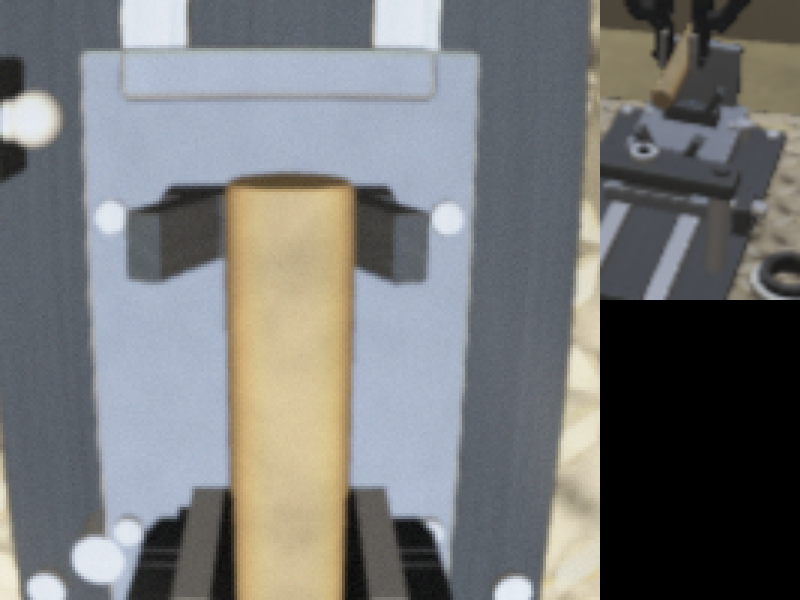

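The close view shows the drift between the cheek tops. Cheek top faces are at crop (127-160, 207-282) and (395-428, 207-282), the front plate's inner edge at row 98, and the drift's end at rows 175-187.

Run:
```python
from h import *
import pickle
s,w,b=pickle.load(open('c3.pkl','rb'));p=s['tool_pos'];R=s['tcp_rot']
g=lambda u,v,z:wr(w,180+u/3,90+v/3,z,p,R)[:2]
yh=np.array([.127,.992]);xh=np.array([.992,-.127]);c=np.array([.5173,-.2269])
J=lambda q:np.round([(q-p[:2])@xh,(q-p[:2])@yh],4)
print('tcp jig',np.round([(p[:2]-c)@xh,(p[:2]-c)@yh],4))
for n,u,v,z in(('ckLf',127,209,.078),('ckRf',428,209,.078),('ckLb',130,281,.078),('ckRb',425,281,.078),('fpL out',122,52,.074),('fpL in',122,98,.074),('fpR in',435,98,.074),('drift eL',228,186,.1189),('eR',355,186,.1189),('etop',292,187,.1284),('ebot',292,175,.1094),('dL',237,500,.1189),('dR',345,500,.1189)):print(n,J(g(u,v,z)))
```

```text
tcp jig [ 0.002  -0.0654]
ckLf [-0.0308  0.0491]
ckRf [0.0259 0.0491]
ckLb [-0.0308  0.0351]
ckRb [0.0258 0.0351]
fpL out [-0.0316  0.0787]
fpL in [-0.0318  0.0699]
fpR in [0.0273 0.0698]
drift eL [-0.009   0.0593]
eR [0.0093 0.0593]
etop [0.0002 0.0606]
ebot [0.0002 0.0596]
dL [-0.0085  0.0093]
dR [0.0087 0.0093]
```

Relative to the TCP, the nest is at about (-2.5, +2) mm and the drift's centre at (0, -1). I'll shift by that difference and lower.

Request:
arm_command --increments '[[[-0.0022, 0.0033, 0], 0], [[0, 0, 0], 0], [[0, 0, -0.012], 0], [[0, 0, -0.008], 0], [[0, 0, 0], 0]]'

```text
clock: 11.6
tool_pos: [0.5084, -0.2889, 0.094]
tcp_rot: [-3.139, -0.001, 1.443]
ft_force: [0.3, 0.8, -3.6]
grip_width: 0.202
finger_force: 59.7
```

Request:
arm_command --increments '[[[0, 0, -0.008], 0], [[0, 0, -0.008], 0], [[0, 0, -0.008], 0], [[0, 0, 0], 0]]'

```text
clock: 12.1
tool_pos: [0.5085, -0.2889, 0.0704]
tcp_rot: [-3.14, -0.001, 1.443]
ft_force: [-0.3, 0.2, -3.7]
grip_width: 0.201
finger_force: 59.7
```

Lowering without contact so far; underside is about 8 mm above the floors.

Request:
arm_command --increments '[[[0, 0, -0.004], 0], [[0, 0, -0.003], 0], [[0, 0, -0.001], 0], [[0, 0, 0], 0]]'

```text
clock: 12.6
tool_pos: [0.5091, -0.2893, 0.0634]
tcp_rot: [3.141, 0.0, 1.443]
ft_force: [0.5, 0.3, -3.2]
grip_width: 0.201
finger_force: 59.7
```

Request:
arm_command --increments '[[[0, 0, -0.0015], 0], [[0, 0, -0.001], 0], [[0, 0, 0], 0]]'

```text
clock: 12.98
tool_pos: [0.5093, -0.2894, 0.0619]
tcp_rot: [3.141, 0.0, 1.443]
ft_force: [-2.1, 0.4, 4.8]
grip_width: 0.204
finger_force: 60.7
```

Seated at the expected height (force changed sign). I'll release and rise.

Request:
arm_command --increments '[[[0, 0, 0], 0], [[0, 0, 0], 0], [[0, 0, 0], 0], [[0, 0, 0], 0]]' --fingers 0.045

```text
clock: 13.48
tool_pos: [0.5091, -0.2893, 0.0608]
tcp_rot: [3.142, 0.0, 1.443]
ft_force: [0.4, -0.3, -0.2]
grip_width: 0.527
finger_force: 0.0
```

Request:
arm_command --increments '[[[0, 0, 0.02], 0], [[0, 0, 0.04], 0], [[0, 0, 0.03], 0], [[0, 0, 0], 0]]'

```text
clock: 13.98
tool_pos: [0.5105, -0.2901, 0.1533]
tcp_rot: [3.136, 0.002, 1.443]
ft_force: [-0.1, 0.0, -1.2]
grip_width: 0.527
finger_force: 0.0
```

Run:
```python
from h import *
import pickle
s=sense();print(s['tool_pos'],s['tcp_rot'],s['ft_force'])
w=camera('wrist');b=camera('side');pickle.dump((s,w,b),open('c4.pkl','wb'))
o=np.zeros((420,800,3),np.uint8);o[:,:560]=w['image'];o[:320,560:]=cv2.resize(b['image'][130:220,300:367],(240,320))
cv2.imwrite('pics/z5.png',o[:,:,::-1])
```

```text
[ 0.5104717  -0.29007935  0.15334084] [3.13621075e+00 2.26704492e-03 1.44262260e+00] [-0.11375592  0.04115761 -1.22802218]
```

View pics/z5.png

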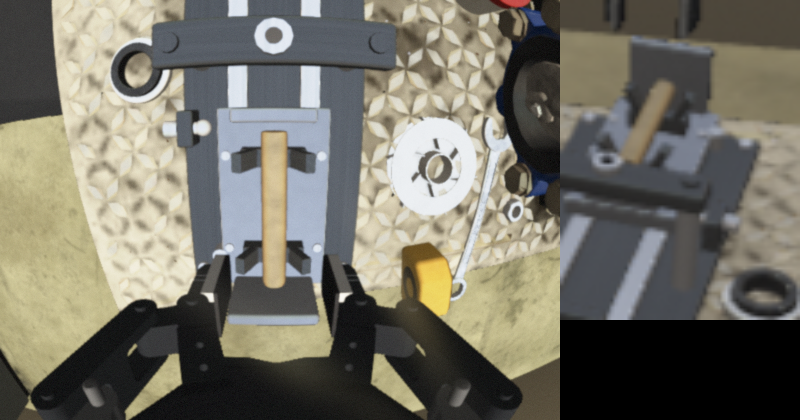

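The drift lies in both saddles: front end at (273,131), rear end at (275,288), clear of the push plate at (272,300). I'll shut the fingers and go behind the push plate.

Request:
arm_command --increments '[[[-0.003, -0.025, 0.01], 0], [[-0.004, -0.035, 0], 0], [[-0.005, -0.042, 0], 0], [[0, 0, 0], 0]]' --fingers 0

```text
clock: 14.58
tool_pos: [0.4959, -0.3932, 0.1586]
tcp_rot: [-3.139, -0.001, 1.44]
ft_force: [-0.6, 0.9, -0.6]
grip_width: 0.007
finger_force: 0.0
```

Request:
arm_command --increments '[[[0, 0, -0.03], 0], [[0, 0, -0.03], 0], [[0, 0, -0.03], 0], [[0, 0, 0], 0]]'

```text
clock: 15.08
tool_pos: [0.4951, -0.3887, 0.0674]
tcp_rot: [-3.135, -0.005, 1.443]
ft_force: [-0.3, 0.8, -0.5]
grip_width: 0.0
finger_force: 0.0
```

Request:
arm_command --increments '[[[0.0006, 0.005, 0], 0], [[0.0006, 0.005, 0], 0], [[0.0006, 0.005, 0], 0], [[0.0006, 0.005, 0], 0], [[0.0006, 0.005, 0], 0]]'

```text
clock: 15.7
tool_pos: [0.5007, -0.3666, 0.0717]
tcp_rot: [3.139, 0.001, 1.443]
ft_force: [1.4, -2.2, 1.6]
grip_width: -0.003
finger_force: 1.4
```

Request:
arm_command --increments '[[[0.0009, 0.007, 0], 0], [[0.0009, 0.007, 0], 0], [[0.0009, 0.007, 0], 0], [[0.0009, 0.007, 0], 0], [[0.0009, 0.007, 0], 0]]'

```text
clock: 16.32
tool_pos: [0.5048, -0.3308, 0.0708]
tcp_rot: [3.141, 0.0, 1.443]
ft_force: [1.6, -2.8, 0.2]
grip_width: 0.001
finger_force: 1.5
```

Request:
arm_command --increments '[[[0.0009, 0.007, 0], 0], [[0.0009, 0.007, 0], 0], [[0.0009, 0.007, 0], 0], [[0.0009, 0.007, 0], 0], [[0.0009, 0.007, 0], 0]]'

```text
clock: 16.95
tool_pos: [0.5091, -0.2957, 0.0708]
tcp_rot: [3.142, -0.0, 1.443]
ft_force: [1.6, -2.4, 0.4]
grip_width: 0.002
finger_force: 1.5
```

Request:
arm_command --increments '[[[0.0006, 0.005, 0], 0], [[0.0006, 0.005, 0], 0], [[0.0006, 0.005, 0], 0], [[0.0005, 0.004, 0], 0], [[0.0005, 0.004, 0], 0]]'

```text
clock: 17.58
tool_pos: [0.5116, -0.2761, 0.0709]
tcp_rot: [3.141, 0.006, 1.445]
ft_force: [-2.3, -17.5, -2.7]
grip_width: 0.003
finger_force: 8.4
```

Request:
arm_command --increments '[[[0.0001, 0.001, 0], 0], [[0.0001, 0.001, 0], 0], [[0, 0, 0], 0], [[0, 0, 0], 0]]'

```text
clock: 18.08
tool_pos: [0.5117, -0.2746, 0.0709]
tcp_rot: [3.141, 0.006, 1.444]
ft_force: [-0.9, -14.7, -2.7]
grip_width: -0.003
finger_force: 7.0
```

Request:
arm_command --increments '[[[0.0002, 0.0015, 0], 0], [[0.0002, 0.0015, 0], 0], [[0.0002, 0.0015, 0], 0], [[0, 0, 0], 0]]'

```text
clock: 18.58
tool_pos: [0.5126, -0.2678, 0.0708]
tcp_rot: [3.141, 0.002, 1.443]
ft_force: [1.4, -6.1, -1.1]
grip_width: 0.002
finger_force: 2.9
```

Request:
arm_command --increments '[[[0.0002, 0.0015, 0], 0], [[0.0002, 0.0015, 0], 0], [[0.0002, 0.0015, 0], 0], [[0.0002, 0.0015, 0], 0], [[0, 0, 0], 0]]'

```text
clock: 19.2
tool_pos: [0.5132, -0.2605, 0.0708]
tcp_rot: [-3.141, -0.0, 1.443]
ft_force: [0.5, -3.5, -1.0]
grip_width: -0.0
finger_force: 1.6
```

Request:
arm_command --increments '[[[0.0002, 0.0015, 0], 0], [[0.0002, 0.0015, 0], 0], [[0, 0, 0], 0]]'

```text
clock: 19.58
tool_pos: [0.5133, -0.2605, 0.0709]
tcp_rot: [-3.142, 0.005, 1.444]
ft_force: [-1.9, -13.3, -2.1]
grip_width: 0.003
finger_force: 6.6
```

Request:
arm_command --increments '[[[0.0002, 0.0015, 0], 0], [[0.0002, 0.0015, 0], 0], [[0, 0, 0], 0]]'

```text
clock: 19.95
tool_pos: [0.5133, -0.2605, 0.071]
tcp_rot: [3.141, 0.01, 1.446]
ft_force: [-4.3, -23.3, -3.3]
grip_width: -0.003
finger_force: 11.7
```

Hard against the stop: no movement at 23 N. I'll back off, rise clear and check.

Request:
arm_command --increments '[[[-0.001, -0.01, 0], 0], [[-0.002, -0.02, 0], 0], [[0, 0, 0.05], 0], [[-0.01, -0.06, 0.05], 0], [[-0.03, -0.05, 0.03], 0]]'

```text
clock: 20.58
tool_pos: [0.4757, -0.3812, 0.1911]
tcp_rot: [3.139, 0.0, 1.445]
ft_force: [-0.3, -0.1, 0.2]
grip_width: 0.001
finger_force: 0.0
```

Request:
arm_command --increments '[[[-0.05, -0.03, 0], 0], [[-0.05, -0.03, 0], 0], [[-0.05, -0.02, 0], 0], [[0, 0, 0], 0]]'

```text
clock: 21.08
tool_pos: [0.3215, -0.4609, 0.1891]
tcp_rot: [-3.141, -0.001, 1.438]
ft_force: [0.6, -0.4, 0.3]
grip_width: -0.002
finger_force: 0.0
```

Run:
```python
from h import *
a=camera('top');b=camera('side');s=sense();print(s['tool_pos'],s['ft_force'])
c=np.array([.5173,-.2269]);yh=np.array([.127,.992]);xh=np.array([.992,-.127])
o=np.zeros((600,800,3),np.uint8);o[:480,:560]=cv2.resize(a['image'][170:290,280:420],None,fx=4,fy=4,interpolation=3)
o[:320,560:]=cv2.resize(b['image'][130:240,280:362],(240,320),interpolation=3)
cv2.imwrite('pics/z6.png',o[:,:,::-1])
for t in(.105,.12):
  for n,y,x,z in(('pp',-.138,.035,.102),('pp',-.138,-.035,.102),('rear sad',-.105,0,.078),('fp out',.008,0,.074),('drift rear',-.126,0,.0655)):
    u,v=proj(a,[*(c+yh*(y+t)+xh*x),z]);print(t,n,round((u-280)*4),round((v-170)*4))
```

```text
[ 0.32449373 -0.46007948  0.18913802] [0.03367661 0.15952564 1.45221295]
0.105 pp 373 185
0.105 pp 354 296
0.105 rear sad 304 237
0.105 fp out 124 202
0.105 drift rear 334 247
0.12 pp 348 180
0.12 pp 330 292
0.12 rear sad 280 232
0.12 fp out 101 197
0.12 drift rear 310 242
```

View pics/z6.png

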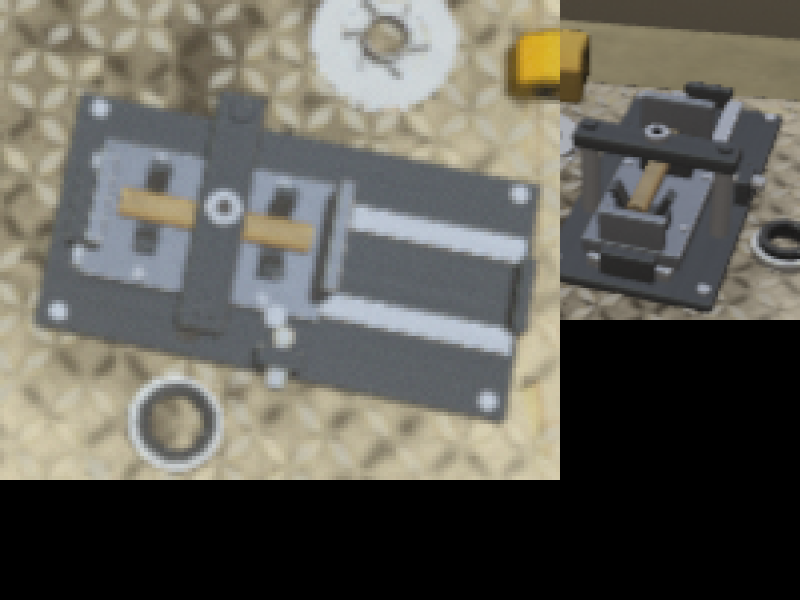

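The picture shows the push plate edge at (355,182)-(340,292), against (348,180)-(330,292) predicted for full travel. The pin at (275,313) is past the plunger tip at (283,337). The drift lies in both saddles under the bridge at (120-312, 205-235). That fits the forces: the plunger's resistance rose and fell, then the shuttle met a rigid stop.

```bash
python3 -c "
from bench import *
print(job_done())"
```

```text
the job is handed in; nothing more can be done
None
```

I've handed the job in, with no verdict returned: the shuttle is home against its end stop past the plunger, as far as the forces and the last picture show, and the drift lies in both saddles under the bridge.

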